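# Hold the bag clip open around the order card

## Task

At the parcel desk, pick up the orange spring clip by its two handles, squeeze it wide open and bring it around the upright near edge of the order card in the blue stand, so that a steward can slip the order sheet in beside the card. Finish while still holding it there, in the air and wide open: the jaws level, in line with the card and about half-way up it, one on each side, with the card's edge well inside the mouth and nothing of the clip touching the card. Do not knock the card stands and leave everything else on the desk where it is.

Things in the scene. Friction and masses are not known exactly. Their poses are not given: they have to be found in the camera images.
- clip_hold (a point): Where to grip the orange clip: midway between its handle pads, half-way up its 36 mm height. It lies on its side; jaws and handles swing level. x points along it from handles to jaws, y to the left handle, z up. Close the fingers along y: handles span 52 mm at the tail when closed; squeezed fully, the pads are parallel faces 23 mm apart, from 12 mm behind to 12 mm ahead of this point.
- clip_hinge (a point): Hinge pin of the clip (12 mm across), half-way up, 34 mm ahead of clip_hold along x; same axes. The jaws reach 52 mm ahead of it, 36 mm high, 4 mm thick; fully open their tips stand 35 mm apart and the mouth is 26 mm wide 30 mm ahead of the hinge.
- clip: The whole orange clip, about 95 mm long, 80 g; origin at the hinge on the underside as it lies (18 mm below clip_hinge), same axes. Its spring needs about 5 N on each handle to start opening, 11 N to stay fully open.
- clip_left (a joint): Opening angle of the left half of the clip, rad: 0 closed, 0.34 fully squeezed open; springs back to 0.
- clip_right (a joint): The same for the right half; both halves always move together.
- blue_edge (a point): Midpoint of the near vertical edge of the white card in the blue stand, 65 mm above the desk. x runs level from this edge into the card (away from the robot), y across the card, z up. The card is 3 mm thick, 120 mm long in x, and stands from 15 to 115 mm above the desk, with a blue band along its top.
- blue_card: The blue stand with its card, fixed; origin on the desk under the card's middle, axes as blue_edge (the edge lies 60 mm from it in -x). The blue foot (80 x 60 x 14 mm, with 36 mm high cheeks beside the card) reaches from x = -10 to +70 mm, so the near 50 mm of card hang free.
- red_card: The same stand and card in red: not the one wanted, fixed, leave alone. Origin and axes as for blue_card.
- parcel_a: Clear clamshell parcel, 150 x 195 x 80 mm, origin under its centre: leave alone.
- parcel_b: Another such clear parcel: leave alone.
- white_clip: A white clip of the same form as the orange one, closed: leave alone. Origin at its hinge on the underside.
- marker: Green marker pen with black cap, 128 x 16 x 16 mm, lying on the desk, origin under its middle: leave alone.
- tape_roll: Amber roll of tape lying flat, 90 mm across, 24 mm high, origin under its centre: leave alone.
- cup: White paper cup, 72 mm across, 85 mm high, origin under its centre: leave alone.
- folder: Black folder lying flat, 220 x 240 x 10 mm, origin under its centre: leave alone.
Mind the look-alikes: they are no part of the job. There is more than one size of the blue_card; the job needs the middle-sized. Of the things that look like the clip, take the one that is farthest from the robot's base at the start.

How it is judged:
By the outcome, as a careful person would: the job done as asked, in the order asked, and still so for the second after the job is handed in, while the arm keeps its last pose, push and grip.
It also fails if it takes over 42 s, if anything falls off the work surface, if the arm or the gripper's body presses on something with over 40 N, if the wrist force passes 120 N, or if a joint passes its speed limit or range.

## Robot

A 6-joint arm with a two-finger parallel gripper is mounted at the origin on the work surface. World frame = base frame: x ahead of the robot, y to its left, z up, the work surface at z = 0. Lengths are in m, angles in degrees, forces in N, time in s.
With the tool pointing down it reaches from about 0.4 to 0.825 m from the base axis. Payload 7 kg.
Tool frame: the origin (TCP) lies at the very end of the fingers, on their centre line; the grasp point (between the pads) lies 19 mm behind it; z points along the fingers, y is the line along which they close (so a half turn about z gives the same grasp; the last joint's range is limited). The gripper opens to 88 mm and grips with 3 to 60 N. Pads are 19 mm wide; open, the fingers measure 130 mm over their backs; the gripper's body (78 mm by 193 mm) begins 47 mm behind the grasp point.
Start: joints at [93.111, 20.546, 0.682, 0, -70.136, -16.507], TCP at [0.156, 0.657, 0.227] pointing down, gripper open.
Joint ranges: [-176.03, 176.03], [-82.01, 121.73], [-58.28, 71.71], [-173.87, 95.51], [-174.79, -0.11], [-173.66, 173.66]. Speed limits (degrees/s): [136.94, 136.94, 172.46, 180, 180, 180].

## Interface

Orientations are given as [roll, pitch, yaw] about the fixed x, y, z axes, in that order (R = Rz(yaw) Ry(pitch) Rx(roll)).
In Python, from plant import ctrl, viewer gives the robot as it stands.
- The arm moves only by the tool servo_tool, never from a script. Its argument "rows" is a list of rows, each a list of 6 numbers: the shift along the world's x, y, z in mm, then the turn, a rotation vector about the world's x, y, z in degrees. A call has 1 to 5 rows; each row shifts and turns the commanded pose from where the row before left it; what a row does not reach is not made up. A row lasts 1/12 s, in which the tool goes at most 41.7 mm and 7.16 degrees, less where a joint would pass 70% of its speed; a pose out of reach is approached as far as the arm can. A call is refused whole if a number of a shift passes 41.7 or a number of a turn 7.16, either way. A call with a gripper value outside its range is refused whole. "fingers" is the finger opening in mm, from 0 to 87.6, set as the call begins (left out, the last holds). The fingers move at their own pace and stop on an object; the grip force is fixed at half the most. Time passes only in rows, so rows that do not move let the fingers close. It gives the time, the measured TCP pose, the force and the opening at its end, in the units of the state.
- ctrl.get_obs(): the state, without advancing time (a new reading comes with each control period).
- viewer.snapshot(name): name is "side" or "top"; returns (picture, depth): 400x640x3 uint8, red, green, blue; 400x640 float32, m along the optical axis (not along the pixel's ray), 0 where there is no reading.
- viewer.calibration(name): a dict with "fx", "fy", "cx", "cy" (pixels), "origin" and "rotation" of the camera in the world. Camera axes: x right, y up, looking along -z (the intrinsics and any distortion apply to the point x, -y, -z); pixel columns grow to the right and rows downward; lengths in m; the calibration is good to about 2 mm. A picture is of the moment at which its call begins. calibration takes no time and is no camera call.
- ctrl.close_job(): hands the job in, once; it reports no verdict.
The state is a dict: "clock": time; "joint_pos": joint angles; "qvel": joint speeds; "tau": joint torques, N m; "tool_pos": TCP position; "orientation": TCP orientation; "force": force on the tool from outside, world axes, zero at the start; "moment": the same for the moment, N m; "opening": finger opening in m.
Only numpy, scipy, OpenCV 4.12 (cv2) and the standard library are available. Lean on these libraries where they do the work, as an engineer would, in place of code of your own. Each camera call takes 0.05 s, during which the arm holds its last target. There are 200 camera calls.

## Working session

There is one attempt and no reset: what is moved stays moved. The work goes in short steps, Python scripts to look and compute and a tool call to move; the robot and the scene stay as the last step left them, time stands still between calls to the robot, and variables do not carry over. Pictures are saved under pics/ and viewed, on a budget of 10 in all, crops included, one or two more only if the job needs it, and the job is handed in when it is done.

Besides the shell and the picture viewer there is one more tool, called after "Emit:" by a JSON object that holds its "method" and its "body", one argument or row to a line. servo_tool: Moves the arm, as the interface text tells. Its arguments: {"type":"object","properties":{"rows":{"type":"array","items":{"type":"array","items":{"type":"number"}}},"fingers":{"type":"number"}},"required":["rows"]}

```bash
mkdir -p pics
cat > h.py <<'E'
import numpy as np, cv2
from plant import ctrl, viewer
def ray(c,u,v):
    K=np.array([[c['fx'],0,c['cx']],[0,c['fy'],c['cy']],[0,0,1]])
    p=cv2.undistortPoints(np.array([[[u,v]]],float),K,np.array(c.get('distortion',[0,0,0,0]),float)).ravel()
    return np.array(c['origin']), np.array(c['rotation'])@np.array([p[0],-p[1],-1.])
def onz(c,u,v,z):
    o,d=ray(c,u,v); return o+d*(z-o[2])/d[2]
def ond(c,u,v,dep):
    o,d=ray(c,u,v); return o+d*dep
E
python3 - <<'E'
from h import *
for n in('top','side'):
    p,d=viewer.snapshot(n); c=viewer.calibration(n); print(n,c)
    cv2.imwrite(f'pics/{n}0.png',p[:,:,::-1]); np.savez(f'{n}0.npz',p=p,d=d)
print(ctrl.get_obs())
E
```

```text
top {'fx': 481.22251822123314, 'fy': 481.22251822123314, 'cx': 315.235539473526, 'cy': 195.96466051858008, 'origin': array([ 0.42635549, -0.03542573,  1.71387359]), 'rotation': array([  2.60316249,   0.29370027, -91.26014357])}
side {'fx': 475.1605152085828, 'fy': 475.1605152085828, 'cx': 319.6033065632604, 'cy': 201.2399403797512, 'origin': array([-0.04977385, -0.93835543,  0.95819814]), 'rotation': array([ 51.16498309,   0.17374653, -31.19593316])}
{'clock': 0.1, 'joint_pos': array([ 9.31089328e+01,  2.05876314e+01,  6.38069349e-01, -1.74960378e-02,
       -7.01384821e+01, -1.65065081e+01]), 'qvel': array([ 0.05576372, -0.09059583,  0.1218675 ,  0.2004698 , -0.03250934,
       -0.0746669 ]), 'tau': array([-8.47602823e-04, -5.84162271e+01,  2.93751812e+01,  7.01550320e+00,
        1.01984519e-02, -4.22915753e-05]), 'tool_pos': array([0.15633442, 0.65617083, 0.22570653]), 'orientation': array([ 1.79910911e+02, -9.24733920e-03, -1.34035249e+01]), 'force': array([ 0.11670483,  0.41985467, -0.01453596]), 'moment': array([-0.02264838, -0.01373489,  0.00357861]), 'opening': 0.08773881240005946}
```

View pics/top0.png

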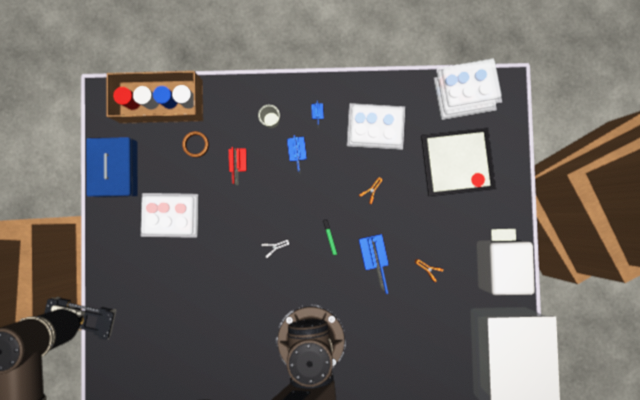

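View pics/side0.png

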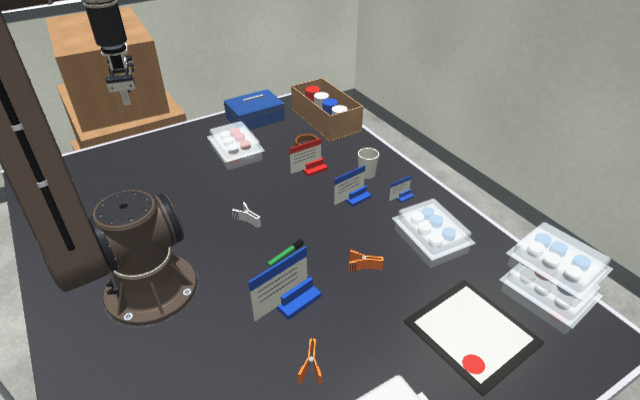

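```bash
sed -i "s/^import numpy.*/&\nfrom scipy.spatial.transform import Rotation as Ro/; s/np.array(c\['rotation'\])@/Ro.from_euler('xyz',c['rotation'],degrees=True).as_matrix()@/" h.py
python3 - <<'E'
from h import *
c=viewer.calibration('top'); p=np.load('top0.npz')['p']; d=np.load('top0.npz')['d']
hsv=cv2.cvtColor(p,cv2.COLOR_RGB2HSV)
for nm,lo,hi,z in(('orange',(5,120,120),(20,255,255),.036),('blue',(100,130,80),(125,255,255),.1)):
    m=cv2.inRange(hsv,lo,hi); n,l,s,ce=cv2.connectedComponentsWithStats(m)
    for i in range(1,n):
        if s[i,4]>20 and 80<s[i,0]<460:
            P=onz(c,*ce[i],z); v,u=np.nonzero(l==i); print(nm,s[i],ce[i].round(1),P.round(3),np.hypot(*P[:2]).round(3))
b=p[90:210,262:402]; big=cv2.resize(b,(700,600),interpolation=cv2.INTER_CUBIC)
cv2.imwrite('pics/crop.png',big[:,:,::-1])
q=np.load('side0.npz')['p']
cv2.imwrite('pics/crops.png',cv2.resize(q[155:285,310:430],(552,598),interpolation=cv2.INTER_CUBIC)[:,:,::-1])
print(onz(c,312,340,0.3))
E
```

```text
orange [134  73  23   1  23] [145.  73.] [0.952 0.564 0.036] 1.106
orange [119  72  76  28 456] [160.9  83.5] [0.913 0.508 0.036] 1.045
orange [107  78  89  39 662] [150.9 110.5] [0.817 0.544 0.036] 0.982
orange [182 131  26  26 206] [194.9 143.6] [0.696 0.39  0.036] 0.798
orange [359 177  24  27 158] [372.3 188.8] [ 0.523 -0.228  0.036] 0.571
orange [416 259  28  23 158] [428.2 268.4] [ 0.243 -0.414  0.036] 0.48
blue [153  87  18  17 249] [161.7  94.9] [0.855 0.485 0.1  ] 0.983
blue [311 101  13  23 209] [317.1 110.8] [ 0.788 -0.041  0.1  ] 0.789
blue [287 135  20  36 441] [296.3 149. ] [0.66  0.031 0.1  ] 0.661
blue [  86  137   44   60 2481] [107.6 166.4] [0.615 0.669 0.1  ] 0.909
blue [359 234  30  60 820] [374.1 254.2] [ 0.301 -0.221  0.1  ] 0.373
[ 0.07270227 -0.01100577  0.3       ]
```

View pics/crop.png

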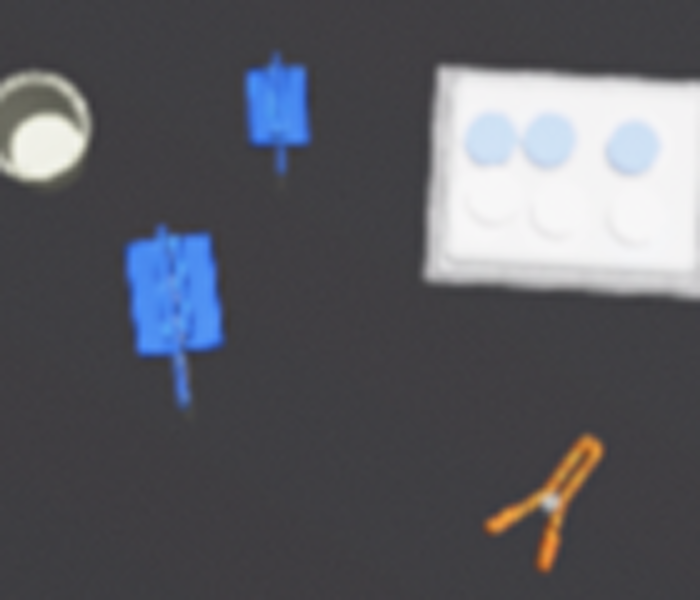

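View pics/crops.png

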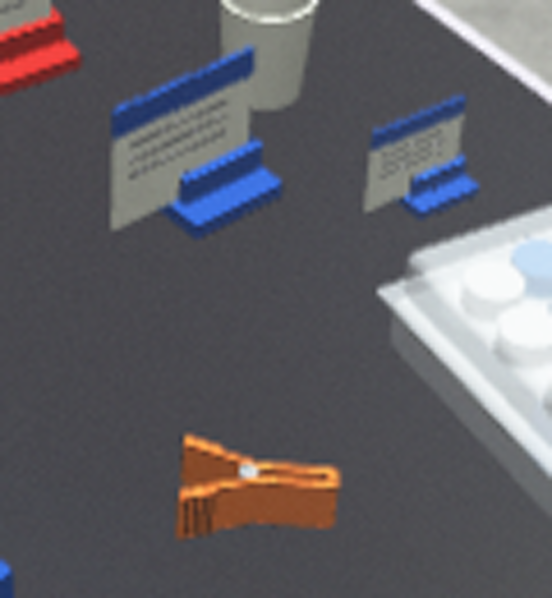

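Run:
```python
from h import *
T=viewer.calibration('top'); S=viewer.calibration('side')
t=lambda u,v,z: onz(T,(u+.5)/5-.5+262,(v+.5)/5-.5+90,z)[:2]
s=lambda u,v,z: onz(S,(u+.5)/4.6-.5+310,(v+.5)/4.6-.5+155,z)[:2]
def rep(n,a,b): d=b-a; print(n,(a*1e3).round(1),(b*1e3).round(1),'len',(np.hypot(*d)*1e3).round(1),'yaw',np.degrees(np.arctan2(d[1],d[0])).round(2))
rep('card top', t(183,405,.115),t(163,228,.115))
rep('card side top',s(112,107,.115),s(253,49,.115))
print('near bottom side',s(111,229,.015)*1e3)
rep('foot left',t(138,355,.014),t(128,242,.014)); rep('foot right',t(223,346,.014),t(211,235,.014))
for n,f,h,tip,a,b in(('T',t,(551,501),(595,440),(492,526),(545,566)),('S',s,(249,470),(338,471),(186,438),(180,492))):
    h,tip,a,b=[f(*q,.036) for q in(h,tip,a,b)]
    m=(a+b)/2; rep(n+' tail-hinge',m,h); rep(n+' hinge-tip',h,tip); rep(n+' tail-tip',m,tip); print('span',np.hypot(*(a-b)))
# depth-based points
d=np.load('top0.npz')['d']; P=np.load('top0.npz')['p']; hsv=cv2.cvtColor(P,cv2.COLOR_RGB2HSV)
def fit(name,lo,hi,box,zr):
    m=cv2.inRange(hsv,lo,hi); v,u=np.nonzero(m); k=(u>box[0])&(u<box[2])&(v>box[1])&(v<box[3])
    X=np.array([ond(T,a,b,d[b,a]) for a,b in zip(u[k],v[k])]); X=X[(X[:,2]>zr[0])&(X[:,2]<zr[1])]
    c=X.mean(0); w=np.linalg.svd(X[:,:2]-c[:2])[2][0]; w*=np.sign(w[0]); pr=(X[:,:2]-c[:2])@w
    print(name,len(X),(c*1e3).round(1),'yaw',np.degrees(np.arctan2(w[1],w[0])).round(2),'ext',(pr.min()*1e3).round(1),(pr.max()*1e3).round(1))
fit('card d',(100,100,60),(125,255,255),(280,125,312,175),(.08,.14))
fit('clip d',(5,100,100),(20,255,255),(355,172,388,208),(.015,.06))
```

```text
card top [585.1  26.1] [704.3  37.1] len 119.6 yaw 5.26
card side top [585.7  32.5] [703.3  38.9] len 117.8 yaw 3.15
near bottom side [584.35027221  28.72587127]
foot left [631.5  61.2] [712.4  66.7] len 81.1 yaw 3.92
foot right [636.5   0.7] [716.    7.6] len 79.8 yaw 4.93
T tail-hinge [ 489.  -202.8] [ 520.  -226.4] len 38.8 yaw -37.26
T hinge-tip [ 520.  -226.4] [ 562.  -258.2] len 52.7 yaw -37.21
T tail-tip [ 489.  -202.8] [ 562.  -258.2] len 91.6 yaw -37.23
span 0.04621165609084908
S tail-hinge [ 488.4 -200. ] [ 519.  -223.8] len 38.8 yaw -37.88
S hinge-tip [ 519.  -223.8] [ 563.1 -251.7] len 52.2 yaw -32.26
S tail-tip [ 488.4 -200. ] [ 563.1 -251.7] len 90.8 yaw -34.66
span 0.044742282203631314
card d 48 [645.6  30.9 113.5] yaw 5.93 ext -59.3 59.1
clip d 91 [ 522.5 -227.8   35.4] yaw -35.59 ext -42.0 48.5
```

Emit:
{"method": "servo_tool", "body": {
  "rows": [
    [26.7, -27.9, 1, 0, 0, -0.9],
    [26.7, -27.9, 1, 0, 0, -0.9],
    [26.7, -27.9, 1, 0, 0, -0.9],
    [26.7, -27.9, 1, 0, 0, -0.9],
    [26.7, -27.9, 1, 0, 0, -0.9]
  ]
}}

```text
clock: 0.52
tool_pos: [0.2906, 0.5155, 0.2312]
orientation: [180.0, 0.0, -17.9]
force: [0.2, 0.2, -0.8]
opening: 0.0874
```

Emit:
{"method": "servo_tool", "body": {
  "rows": [
    [26.7, -27.9, 1, 0, 0, -0.9],
    [26.7, -27.9, 1, 0, 0, -0.9],
    [26.7, -27.9, 1, 0, 0, -0.9],
    [26.7, -27.9, 1, 0, 0, -0.9],
    [26.7, -27.9, 1, 0, 0, -0.9]
  ]
}}

```text
clock: 0.93
tool_pos: [0.4242, 0.3759, 0.2365]
orientation: [180.0, 0.0, -22.4]
force: [1.0, 0.4, -0.2]
opening: 0.0877
```

Emit:
{"method": "servo_tool", "body": {
  "rows": [
    [26.7, -27.9, 0, 0, 0, -0.9],
    [3, -39.6, 0, 0, 0, -0.9],
    [3, -39.6, 0, 0, 0, -0.9],
    [3, -39.6, 0, 0, 0, -0.9],
    [3, -39.6, 0, 0, 0, -0.9]
  ]
}}

```text
clock: 1.35
tool_pos: [0.4617, 0.1893, 0.2362]
orientation: [180.0, 0.0, -26.9]
force: [1.4, -0.4, 0.2]
opening: 0.0876
```

Emit:
{"method": "servo_tool", "body": {
  "rows": [
    [3.1, -39.4, 0, 0, 0, -0.96],
    [3.1, -39.4, 0, 0, 0, -0.96],
    [3.1, -39.4, 0, 0, 0, -0.96],
    [3.1, -39.4, 0, 0, 0, -0.96],
    [3.1, -39.4, 0, 0, 0, -0.96]
  ]
}}

```text
clock: 1.77
tool_pos: [0.4771, -0.0075, 0.2366]
orientation: [-180.0, -0.0, -31.7]
force: [1.4, -0.2, 0.1]
opening: 0.0875
```

Emit:
{"method": "servo_tool", "body": {
  "rows": [
    [3.1, -39.4, 0, 0, 0, -0.96],
    [3.1, -39.4, 0, 0, 0, -0.96],
    [3.1, -39.4, 0, 0, 0, -0.96],
    [3.1, -39.4, -20, 0, 0, -0.96],
    [3.1, -39.4, -20, 0, 0, -0.96]
  ]
}}

```text
clock: 2.18
tool_pos: [0.4931, -0.2001, 0.1994]
orientation: [-179.9, -0.1, -36.5]
force: [1.9, 0.2, -0.2]
opening: 0.0877
```

Emit:
{"method": "servo_tool", "body": {
  "rows": [
    [0, 0, -30, 0, 0, 0],
    [0, 0, -30, 0, 0, 0],
    [0, 0, -20, 0, 0, 0],
    [0, 0, -20, 0, 0, 0],
    [0, 0, 0, 0, 0, 0]
  ]
}}

```text
clock: 2.6
tool_pos: [0.4897, -0.1978, 0.0948]
orientation: [179.8, 0.4, -36.6]
force: [-0.6, -0.5, -0.4]
opening: 0.0877
```

Run:
```python
from h import *
a,_=viewer.snapshot('top'); b,_=viewer.snapshot('side')
a=cv2.resize(a[130:250,300:430],(433,400)); b=cv2.resize(b[200:330,310:430],(369,400))
cv2.imwrite('pics/pre.png',np.hstack([a,b])[:,:,::-1]); o=ctrl.get_obs(); print(o['tool_pos'],o['orientation'],o['force'],o['joint_pos'])
```

```text
[ 0.49233814 -0.19812587  0.09872909] [ 1.79926049e+02  7.95731148e-02 -3.64882636e+01] [-0.41321516  0.50502247  0.40175001] [-7.23986284e-01  1.41205423e+01 -2.71007636e+01  1.79176648e-02
 -4.88864842e+01  5.42239795e+01]
```

View pics/pre.png

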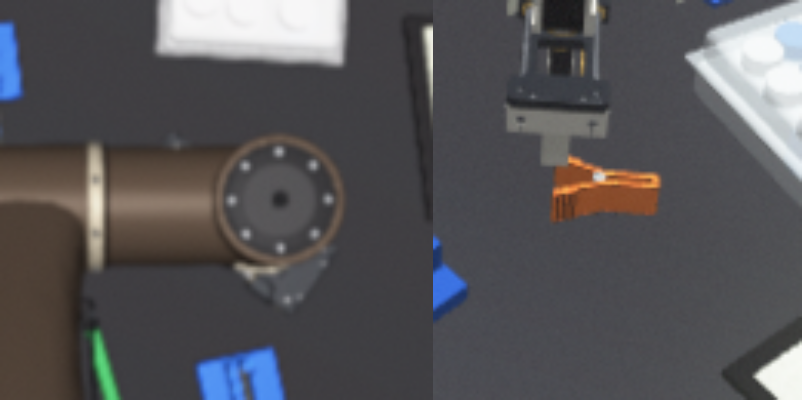

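Emit:
{"method": "servo_tool", "body": {
  "rows": [
    [0.3, -6.7, -20, 0, 0, 0],
    [0, 0, -20, 0, 0, 0],
    [0, 0, -20, 0, 0, 0],
    [0, 0, -15, 0, 0, 0],
    [0, 0, 0, 0, 0, 0]
  ]
}}

```text
clock: 3.12
tool_pos: [0.4923, -0.2045, 0.0229]
orientation: [179.9, 0.1, -36.5]
force: [-1.3, -0.1, 0.6]
opening: 0.0876
```

Emit:
{"method": "servo_tool", "body": {
  "rows": [
    [0, 0, -10, 0, 0, 0],
    [0, 0, -5, 0, 0, 0],
    [0, 0, 0, 0, 0, 0],
    [0, 0, 0, 0, 0, 0]
  ]
}}

```text
clock: 3.45
tool_pos: [0.4935, -0.2047, 0.0095]
orientation: [-180.0, -0.0, -36.5]
force: [-0.6, 0.4, -0.1]
opening: 0.0879
```

Run:
```python
from h import *
b,_=viewer.snapshot('side')
cv2.imwrite('pics/pre2.png',cv2.resize(b[210:300,320:410],(540,540),interpolation=cv2.INTER_CUBIC)[:,:,::-1]); o=ctrl.get_obs(); print(o['tool_pos'],o['orientation'],o['force'])
```

```text
[ 0.49356705 -0.20474978  0.00966546] [-1.79970097e+02 -5.55941373e-02 -3.64823461e+01] [ 0.37142885  0.27556091 -0.38814681]
```

View pics/pre2.png

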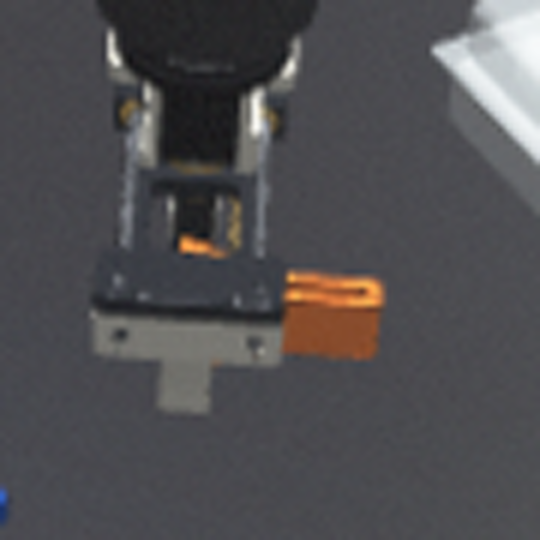

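Emit:
{"method": "servo_tool", "body": {
  "rows": [
    [-0.5, 0, -6.5, 0, 0, 0],
    [0, 0, 0, 0, 0, 0],
    [0, 0, 0, 0, 0, 0]
  ]
}}

```text
clock: 3.75
tool_pos: [0.4923, -0.2047, 0.0023]
orientation: [180.0, 0.0, -36.5]
force: [0.1, 0.6, 0.0]
opening: 0.0877
```

Emit:
{"method": "servo_tool", "body": {
  "rows": [
    [0, 0, 0, 0, 0, 0],
    [0, 0, 0, 0, 0, 0],
    [0, 0, 0, 0, 0, 0],
    [0, 0, 0, 0, 0, 0],
    [0, 0, 0, 0, 0, 0]
  ],
  "fingers": 5
}}

```text
clock: 4.17
tool_pos: [0.4925, -0.2047, 0.0025]
orientation: [-180.0, -0.0, -36.5]
force: [-0.5, -0.8, -0.3]
opening: 0.0601
```

Emit:
{"method": "servo_tool", "body": {
  "rows": [
    [0, 0, 0, 0, 0, 0],
    [0, 0, 0, 0, 0, 0],
    [0, 0, 0, 0, 0, 0],
    [0, 0, 0, 0, 0, 0],
    [0, 0, 0, 0, 0, 0]
  ]
}}

```text
clock: 4.58
tool_pos: [0.4925, -0.2047, 0.0025]
orientation: [-180.0, -0.0, -36.5]
force: [0.2, -0.1, 0.6]
opening: 0.0267
```

Emit:
{"method": "servo_tool", "body": {
  "rows": [
    [0, 0, 0, 0, 0, 0],
    [0, 0, 0, 0, 0, 0],
    [0, 0, 0, 0, 0, 0],
    [0, 0, 0, 0, 0, 0]
  ]
}}

```text
clock: 4.92
tool_pos: [0.4925, -0.2047, 0.0025]
orientation: [180.0, 0.0, -36.5]
force: [-0.7, 0.5, 3.0]
opening: 0.022
```

Emit:
{"method": "servo_tool", "body": {
  "rows": [
    [0, 0, 10, 0, 0, 0],
    [0, 0, 15, 0, 0, 0],
    [0, 0, 12, 0, 0, 0],
    [0, 0, 10, 0, 0, 0],
    [0, 0, 0, 0, 0, 0]
  ]
}}

```text
clock: 5.33
tool_pos: [0.494, -0.2049, 0.0518]
orientation: [-179.9, -0.2, -36.5]
force: [0.7, 0.1, -1.4]
opening: 0.0218
```

Run:
```python
from h import *
b,d=viewer.snapshot('side'); a,e=viewer.snapshot('top'); np.savez('lift.npz',b=b,a=a)
cv2.imwrite('pics/lift.png',np.hstack([cv2.resize(b[190:280,330:420],(400,400),interpolation=cv2.INTER_CUBIC),cv2.resize(a[150:230,340:420],(400,400),interpolation=cv2.INTER_CUBIC)])[:,:,::-1]); o=ctrl.get_obs(); print(o['tool_pos'],o['orientation'],o['force'],o['opening'])
```

```text
[ 0.49272045 -0.20463816  0.04980582] [-1.79955637e+02 -4.73021306e-02 -3.65044912e+01] [ 0.23669392  0.06779449 -1.73954852] 0.021800346255650298
```

View pics/lift.png

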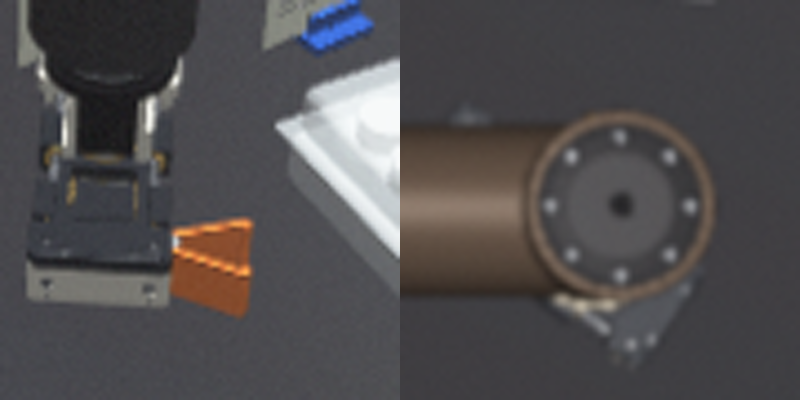

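Run:
```python
from h import *
S=viewer.calibration('side')
f=lambda u,v,z: onz(S,330+(u+.5)/4.4444-.5,190+(v+.5)/4.4444-.5,z)[:2]*1e3
a=f(251,221,.0833); b=f(251,271,.0833); c=f(246,315,.0473); print(a,b,c,np.hypot(*(a-b)))
m=(a+b)/2; tcp=np.array([492.7,-204.6]); d=m-tcp; print('mid',m,'from tcp',np.hypot(*d),np.degrees(np.arctan2(d[1],d[0])), 'tip line normal', np.degrees(np.arctan2(*(a-b)[::-1]))-90)
yw=np.radians(4.7); e=np.array([585,28.5]); x=np.array([np.cos(yw),np.sin(yw)])
for k in(130,61): print(k,e-k*x)
```

```text
[ 578.32617195 -238.49569618] [ 552.41712309 -272.36550792] [ 552.05365415 -272.9604329 ] 42.64320531835097
mid [ 565.37164752 -255.43060205] from tcp 88.68437549827138 -34.971086679278244 tip line normal -37.41454035574959
130 [455.43713971  17.84799388]
61 [524.2051194   23.50175097]
```

Emit:
{"method": "servo_tool", "body": {
  "rows": [
    [-8, 22, 0, 0, 0, 4],
    [-8, 22, 0, 0, 0, 4],
    [-8, 22, 0, 0, 0, 4],
    [-8, 22, 0, 0, 0, 4],
    [-5.7, 22, 0, 0, 0, 4]
  ]
}}

```text
clock: 5.85
tool_pos: [0.4533, -0.094, 0.0486]
orientation: [180.0, 0.1, -16.3]
force: [0.1, 0.2, -1.2]
opening: 0.0218
```

Emit:
{"method": "servo_tool", "body": {
  "rows": [
    [0, 22, 0, 0, 0, 4],
    [0, 22, 0, 0, 0, 4],
    [0, 22, 0, 0, 0, 4],
    [0, 22, 0, 0, 0, 4],
    [0, 24, 0, 0, 0, 5.2]
  ]
}}

```text
clock: 6.27
tool_pos: [0.454, 0.018, 0.0487]
orientation: [180.0, 0.1, 4.9]
force: [-0.3, -0.7, -1.0]
opening: 0.0219
```

Emit:
{"method": "servo_tool", "body": {
  "rows": [
    [0, 0, 0, 0, 0, 0],
    [0, 0, 0, 0, 0, 0],
    [0, 0, 0, 0, 0, 0]
  ]
}}

```text
clock: 6.52
tool_pos: [0.4542, 0.0171, 0.0488]
orientation: [180.0, 0.1, 4.7]
force: [0.8, 0.3, -0.7]
opening: 0.0218
```

Run:
```python
from h import *
b,d=viewer.snapshot('side'); a,e=viewer.snapshot('top')
cv2.imwrite('pics/pre3.png',np.hstack([cv2.resize(b[160:250,280:380],(444,400),interpolation=cv2.INTER_CUBIC),cv2.resize(a[130:230,250:340],(355,400),interpolation=cv2.INTER_CUBIC)])[:,:,::-1]); o=ctrl.get_obs(); print(o['tool_pos'],o['orientation'],o['force'],o['opening'],o['joint_pos'])
```

```text
[0.45439861 0.01659095 0.04905519] [1.79982804e+02 5.42116412e-02 4.61494135e+00] [-0.04304788  0.22209541 -0.98341367] 0.022077186234305202 [ 2.70359119e+01  1.16652500e+01 -3.94482952e+01 -7.60543258e-03
 -3.89431275e+01  6.75849553e+01]
```

View pics/pre3.png

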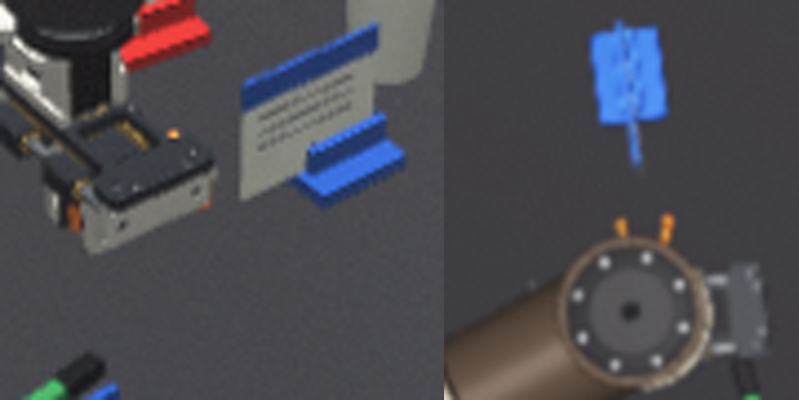

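Run:
```python
from h import *
T=viewer.calibration('top'); a,_=viewer.snapshot('top')
f=lambda u,v,z: onz(T,250+(u+.5)/3.9444-.5,130+(v+.5)/4-.5,z)[:2]*1e3
l=f(177.5,222,.0833); r=f(223,218,.0833); m=(l+r)/2; print(l,r,m,np.hypot(*(l-r)))
# precise mask centroids of tips and card free end
hsv=cv2.cvtColor(a,cv2.COLOR_RGB2HSV)
o=cv2.inRange(hsv,(5,120,110),(22,255,255))[180:192,285:312]; n,lab,s,ce=cv2.connectedComponentsWithStats(o)
t=[onz(T,285+c[0],180+c[1],.0833)[:2]*1e3 for c,q in zip(ce[1:],s[1:]) if q[4]>2]; print('tips',t,s[1:,4])
b=cv2.inRange(hsv,(100,110,60),(125,255,255))
for v in list(range(161,172)):
    u=np.nonzero(b[v,280:315])[0]+280; 
    if len(u): print(v,u.min(),u.max(),onz(T,u.mean(),v,.115)[:2]*1e3)
x=np.array([np.cos(np.radians(4.7)),np.sin(np.radians(4.7))]); tcp=np.array([454.4,16.6])
print('expected tip',tcp+86*x,'lateral of meas tip', (m-tcp)@[-x[1],x[0]], 'card lateral',(np.array([585,28])-tcp)@[-x[1],x[0]])
```

```text
[539.05438822  40.4626708 ] [541.58138068   1.22026074] [540.31788445  20.84146577] 39.323688004503545
tips [array([532.95105045,   2.11673053]), array([535.08807433,  39.76125953])] [21 14]
161 290 298 [617.58399675  39.46339674]
162 296 298 [614.00645714  29.51846629]
163 297 298 [610.61821492  27.91796441]
164 297 298 [607.26830845  27.98604195]
165 297 298 [603.91903694  28.05410659]
166 297 298 [600.57040022  28.12215833]
167 297 299 [597.1848053   26.52241141]
168 297 299 [593.83745907  26.59059501]
169 297 299 [590.49074706  26.65876569]
170 298 299 [587.10714107  25.05962838]
171 298 298 [583.79922505  26.79506831]
expected tip [540.11081527  23.64671174] lateral of meas tip -2.8127799568223586 card lateral 0.660496982642268
```

Emit:
{"method": "servo_tool", "body": {
  "rows": [
    [0, 1.5, 0.5, 0, 0, 0],
    [12, 1, 0, 0, 0, 0],
    [12, 1, 0, 0, 0, 0],
    [10, 0.8, 0, 0, 0, 0],
    [0, 0, 0, 0, 0, 0]
  ]
}}

```text
clock: 7.08
tool_pos: [0.4909, 0.0217, 0.0501]
orientation: [-180.0, -0.1, 4.7]
force: [-0.2, -0.9, -0.0]
opening: 0.0224
```

Emit:
{"method": "servo_tool", "body": {
  "rows": [
    [9, 0.7, 0, 0, 0, 0],
    [9, 0.7, 0, 0, 0, 0],
    [9, 0.7, 0, 0, 0, 0],
    [8, 0.7, 0, 0, 0, 0],
    [0, 0, 0, 0, 0, 0]
  ]
}}

```text
clock: 7.5
tool_pos: [0.5258, 0.0247, 0.0499]
orientation: [180.0, -0.1, 4.7]
force: [1.0, -0.2, -0.5]
opening: 0.022
```

Emit:
{"method": "servo_tool", "body": {
  "rows": [
    [0, 0, 0, 0, 0, 0],
    [0, 0, 0, 0, 0, 0],
    [0, 0, 0, 0, 0, 0],
    [0, 0, 0, 0, 0, 0]
  ]
}}

```text
clock: 7.83
tool_pos: [0.5235, 0.0244, 0.05]
orientation: [-180.0, 0.0, 4.7]
force: [-0.5, 0.4, -1.1]
opening: 0.0218
```

Run:
```python
from h import *
b,d=viewer.snapshot('side'); a,e=viewer.snapshot('top'); np.savez('fin.npz',a=a,b=b)
cv2.imwrite('pics/fin.png',np.hstack([cv2.resize(b[160:230,310:380],(400,400),interpolation=cv2.INTER_CUBIC),cv2.resize(a[140:200,270:330],(400,400),interpolation=cv2.INTER_CUBIC)])[:,:,::-1]); o=ctrl.get_obs(); print(o['tool_pos'],o['orientation'],o['force'],o['opening'],o['clock'])
```

```text
[0.52359324 0.02438238 0.05004738] [-1.79996789e+02 -4.49455625e-03  4.70786584e+00] [-0.65300597 -0.23011291 -0.59617098] 0.022035650728292194 7.9333
```

View pics/fin.png

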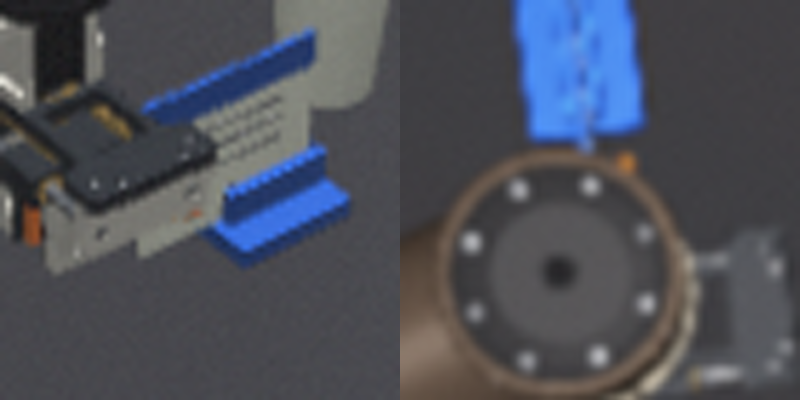

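Run:
```python
from h import *
T=viewer.calibration('top'); S=viewer.calibration('side')
f=lambda u,v,z: onz(T,270+(u-400+.5)/6.667-.5,140+(v+.5)/6.667-.5,z)[:2]*1e3
r=f(627,156,.0833); c=f(586,146,.115); ly=np.array([-np.sin(.082),np.cos(.082)])
print(r,c,'card-right jaw centre lateral',(c-r)@ly,'ideal 19.5')
g=lambda u,v,z: onz(S,310+(u+.5)/5.714-.5,160+(v+.5)/5.714-.5,z)*1e3
# side: jaw tip end column on the plane of right jaw face: height check
o,d=ray(S,310+200.5/5.714-.5,160+212.5/5.714-.5); 
for y in(.005,.008,.011): print((o+d*(y-o[1])/d[1])*1e3)
hsv=cv2.cvtColor(np.load('fin.npz')['b'],cv2.COLOR_RGB2HSV); m=cv2.inRange(hsv,(3,90,90),(22,255,255)); v,u=np.nonzero(m[190:205,335:355]); print(list(zip(u+335,v+190)))
```

```text
[613.89035565   8.33571677] [615.73371821  27.90214769] card-right jaw centre lateral 19.349699037286165 ideal 19.5
[608.12069102   5.          52.00393379]
[610.21288614   8.          49.12211159]
[612.30508127  11.          46.2402894 ]
[(np.int64(344), np.int64(197))]
```

```bash
python3 -c "
from plant import ctrl
print(ctrl.close_job())"
```

```text
the job is handed in; nothing more can be done
None
```

I gripped the farther of the two orange clips by its handles and squeezed it wide open. I then slid it over the near edge of the card in the middle-sized blue stand and handed the job in while holding it there, at about 8 s on the clock.

**Last checks**
- **Grip:** the finger opening was steady at 22 mm. The clip's quoted figure is 23 mm when fully squeezed, so the two differ by 1 mm. Measured in the camera after lifting, the jaw tips stood about 43 mm apart over their outsides, as expected when fully open.
- **Alignment:** the tool is level at yaw 4.7°. My readings of the card's yaw ranged from 3.2° to 5.9°.
- **Centring:** the right jaw tip sits 19.3 mm from the card line in the top view, against an ideal of 19.5 mm. The left jaw was hidden by the wrist, so I placed it by symmetry only.
- **Depth and height:** the card's edge is about 25 mm inside the mouth, 27 mm ahead of the hinge. The clip's middle is about 65 mm above the desk.
- **Contact:** the force readings stayed around 1 N with no contact showing, and I saw nothing else disturbed.

The two cameras disagreed by about 2–3 mm in y. I therefore did the final centring from the clip and card in the same view.

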